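Bleed down the pellet press

ROBOT

A 7-joint arm with a two-finger parallel gripper is mounted at the origin on the work surface. World frame = base frame: x ahead of the robot, y to its left, z up, the work surface at z = 0. Lengths are in m, angles in rad, forces in N, time in s.
With the tool pointing down it reaches from about 0.4 to 0.875 m from the base axis. Payload 19.3 kg.
Tool frame: the origin (TCP) lies at the very end of the fingers, on their centre line; the grasp point (between the pads) lies 19 mm behind it; z points along the fingers, y is the line along which they close (so a half turn about z gives the same grasp; the last joint's range is limited). The gripper opens to 85 mm and grips with 20 to 120 N. Pads are 22 mm wide; open, the fingers measure 114 mm over their backs; the gripper's body (76 mm by 85 mm) begins 54 mm behind the grasp point. The pads swing forward as they close: fully open they stand 13 mm farther back than shut.
Start: joints at [1.154, 0.521, -0.036, 1.599, 0.021, 1.021, -0.113], TCP at [0.212, -0.588, 0.192] pointing down, gripper open.
Joint ranges: [-2.91, 2.91], [-0.3, 2.13], [-1.5, 1.42], [0.17, 2.43], [-1.26, 4.41], [0.16, 1.93], [-2.52, 2.52]. Speed limits (rad/s): [1.89, 1.89, 2.39, 2.39, 3.01, 3.01, 3.01].

INTERFACE

Orientations are given as [roll, pitch, yaw] about the fixed x, y, z axes, in that order (R = Rz(yaw) Ry(pitch) Rx(roll)).
In Python, from workcell import bot, grab_frame, calibration, job gives the robot as it stands.
- The arm moves only by the shell command python3 -m creep 'ROWS' [FORCE]. ROWS is a JSON list that holds a single list of rows (three levels of brackets), with 1 to 5 rows, each of 7 numbers: the finger opening in m, then dx, dy, dz in a scale on which 1.0 is 1 m, then a rotation vector rx, ry, rz in parts of the range, where 1.0 means pi rad; each row is the pose to reach, as a shift and turn from the pose commanded when the command began, along the tool's axes at that moment; what a row does not reach only later rows make up. A row lasts 1/8 s, in which the tool goes at most 0.0625 m and 0.188 rad, less where a joint would pass 70% of its speed; a pose out of reach is approached as far as the arm can. The fingers move at their own pace and stop on an object; FORCE is the grip in N (left out, the last holds). Time passes only in rows, so rows that do not move let the fingers close. It prints the time, the measured TCP pose, the force, the opening and the grip force at its end. No shift or turn number may pass 1 either way. Input that does not fit is refused with a message, and nothing moves.
- bot.observe(): the state, without advancing time (a new reading comes with each control period).
- grab_frame(name): name is "side" or "top" or "wrist"; returns (picture, depth): 420x560x3 uint8, blue, green, red; 420x560 float32, m along the optical axis (not along the pixel's ray), 0 where there is no reading.
- calibration(name): a dict with "vfov" (degrees; the focal length in pixels is half the picture's height over the tangent of half this angle, whatever the lens; pixels are square), "cx", "cy" (the principal point, pixels), "eye" and "attitude" of the camera in the world. Camera axes: x right, y down, z forward; pixel columns grow to the right and rows downward; lengths in m; the calibration is good to about 2 mm. A picture is of the moment at which its call begins: read the wrist's pose just before it. calibration takes no time and is no camera call; for the wrist camera it gives the pose at the moment of the call.
- job.job_done(): hands the job in; it is judged then, once.
The state is a dict: "clock": time; "qpos": joint angles; "qd": joint speeds; "joint_efforts": joint torques, N m; "position": TCP position; "tool_rot": TCP orientation; "force": force on the tool from outside, world axes, zero at the start; "moment": the same for the moment, N m; "grip_width": finger opening in m; "finger_force": force on a finger pad.
Only numpy, scipy, OpenCV 4.12 (cv2) and the standard library are available. Lean on these libraries where they do the work, as an engineer would, in place of code of your own. Each camera call takes 0.05 s, during which the arm holds its last target. There are 200 camera calls.

TASK

The pellet press is still pumped up with the die standing on its raised ram. Crack its T-bar release valve open a fraction of a turn (anticlockwise from above) so that the ram creeps down, never faster than about a centimetre a second, until it is fully down, then turn the valve shut again hand-tight without forcing it. Leave the die standing on the ram and everything else on the bench where it is.

Things in the scene. Friction and masses are not known exactly. Their poses are not given: they have to be found in the camera images.
- press: hand-pumped laboratory pellet press, fixed, 300 deep x 200 wide x 320 high; origin on the bench below the ram's axis, z up, -x towards its front, -y to the side of the release valve, +y to that of the pump. In front the grey pump and valve block: x -190 to -65, y -100 to 100, top at z 85, with a gauge in its front face; behind it the pale ram housing: x -70 to 95, y -100 to 100, top at z 105
- crosshead (a point): centre of the press's crosshead, 256 above the bench over the ram: 90 in press x, 200 in press y, 42 thick, with a handwheel of 114 dia above it (top at z 320), on two columns of 28 dia at press y +74 and -74. Not to be used
- pump_grip (a point): upper end of the press's fixed pump lever (24 dia), at press x -16, y 166, z 260; it runs straight from here down to the pump at press x -125, y 58, z 142 on the front block. Not to be used
- ram (a joint): height of the ram above its lowest position, m: 0.021 to 0.022 at the start, 0 fully down. Its platen is 66 dia, 10 thick. It stands still while the valve is shut; once the valve is cracked, it sinks by its own weight at a steady speed, about 0.7 mm/s more for every 0.01 rad of further opening
- ram_top (a point): centre of the ram's top face, on which the die stands; 149 above the bench at the start, 128 when fully down
- valve (a joint): angle of the release valve, rad; 0 as left at the start, growing anticlockwise from above (opening). At 0 it is shut, how tightly is not known: the ram begins to sink somewhere between 0.05 and 0.5. Clockwise it comes up on its seat somewhere between -0.1 and -0.45, and is hand-tight about 0.1 further. It stays where it is left, but springs back by up to 0.15 from hand-tight
- valve_axis (a point): centre of the valve's T-bar on its vertical turning axis, at press x -140, y -50, z 132. The bar is level, round, 12 dia, 100 between the centres of its end balls (16 dia), on a spindle of 12 dia that comes out of a brass nut (34 dia, top at z 101). At valve angle 0 it points along press x
- bar_front (a point): centre of the T-bar's front end ball, 50 from the axis towards press -x at valve angle 0; it moves with the bar. A push here of 1 to 5 N opens; closing takes 4 N, rising to 9 N at the seat, then steeply: 12 to 18 N (0.6 to 0.9 N m) is hand-tight, 14 N is just right, more than 20 N bruises the seat
- needle: the valve's needle, inside the block and not to be seen; the force on it is the pressure on its seat: 13 to 18 N at the start, 35 to 80 N while being turned hand-tight, some 20 to 24 N left after the spring-back
- die: steel pellet die, standing loose on the ram, 54 dia at its foot, 54 high, origin at the centre of its underside, 0.5 kg
- spacer: bystander: loose steel ring, 60 dia, 16 high, on the bench in front of the press
- amber: bystander: brown glass bottle, 60 dia, 125 high, on the bench at the press's +y side
- beaker: bystander: glass beaker, 60 dia, 80 high, on the pan of the balance
- mortar: bystander: white porcelain mortar bowl, 96 dia, 55 high, on the bench
- jar: bystander: white plastic jar, 56 dia, 62 high, on the bench
- dish: bystander: clear shallow dish, 68 dia, 16 high, on the bench
- spatula: bystander: steel spatula, 170 long, lying on the bench

How it is judged:
On the way, in this order (a step that is already met when the one before it is completed fails the run):
1. the valve is cracked and the ram has begun to sink (value of joint ram below 0.018 m), for 0.1 s.
2. the ram is fully down (value of joint ram below 0.001 m), for 0.2 s.
3. the valve is turned shut hand-tight: its needle presses on the seat with 35 N or more (contact force between needle and anything else above 35 N), for 0.1 s.
At the end, for the whole second after the job is handed in: The ram is fully down (within 1 mm), the release valve is shut again (needle on its seat with more than 16 N), and the die stands upright and at rest on the ram, within 10 mm of its centre (value of joint ram below 0.001 m and contact force between needle and anything else above 16 N and horizontal distance between die and ram_top below 0.01 m and distance between die and ram_top below 0.011 m and angle between die's own z axis and vertical below 0.1 rad and linear speed of die below 0.01 m/s); the robot touches nothing.
It fails at once if the ram drops faster than 13 mm/s (velocity of joint ram below -0.013 m/s).
It fails at once if the valve is opened a quarter turn or more (value of joint valve above 1.5 rad).
It fails at once if the valve is forced: its needle is pressed on the seat with more than 90 N (about 22 N at the bar's end) (contact force between needle and anything else above 90 N).
It fails at once if the die is toppled or shoved aside (angle between die's own z axis and vertical above 0.2 rad or horizontal distance between die and ram_top above 0.012 m).
It fails at once if a bystander is shoved by more than 20 mm (distance of any of spacer, amber, beaker, mortar, jar, dish, spatula from where it was at the start of the episode above 0.02 m).
It also fails if it takes over 69 s, if anything falls off the work surface, if the arm or the gripper's body presses on something with over 40 N, if the wrist force passes 120 N, or if a joint passes its speed limit or range.

## Working session

There is one attempt and no reset: what is moved stays moved. The work goes in short steps, Python scripts to look and compute and a shell command to move; the robot and the scene stay as the last step left them, time stands still between calls to the robot, and variables do not carry over. Pictures are saved under pics/ and viewed, at most 10 in all, crops included, and the job is handed in when it is done.

```bash
ls; mkdir -p pics
python3 - <<'E'
from workcell import bot, grab_frame, calibration
import cv2,numpy as np
s=bot.observe(); print(s)
for n in ["side","top"]:
    p,d=grab_frame(n); c=calibration(n); print(n,c); cv2.imwrite(f"pics/{n}0.png",p); np.save(f"{n}0.npy",d)
E
```

```text
pics
{'clock': 0.0, 'qpos': array([ 1.15381031,  0.52205031, -0.03634126,  1.5999961 ,  0.02119696,
        1.02109924, -0.11278056]), 'qd': array([ 0.00052958,  0.00081591,  0.0004361 , -0.00190533, -0.00214591,
       -0.00208495,  0.00089181]), 'joint_efforts': array([-1.43441866e-06, -9.27120066e+01,  1.98001854e+00, -3.69936347e+01,
        1.78049400e-02,  8.12349172e-03, -3.97725569e-05]), 'position': array([ 0.21226382, -0.58744399,  0.19180725]), 'tool_rot': array([-3.14042684e+00,  7.37727721e-05,  3.46805733e-01]), 'force': array([-0.01885914,  0.16319461, -0.51794501]), 'moment': array([-0.03375005, -0.03811157, -0.01467697]), 'finger_force': 0.0, 'grip_width': 0.08557726328141062}
side {'vfov': 47.26808069892175, 'cx': 277.5615447192472, 'cy': 206.16570990987108, 'eye': array([-0.15179857,  0.67487463,  1.00955634]), 'attitude': array([-2.31289421, -0.02272178, -2.31171701])}
top {'vfov': 54.20452703150608, 'cx': 276.2469957193172, 'cy': 219.432357246341, 'eye': array([0.31049855, 0.0645305 , 1.5009049 ]), 'attitude': array([-3.01446476, -0.00866078, -1.58615214])}
```

View pics/side0.png

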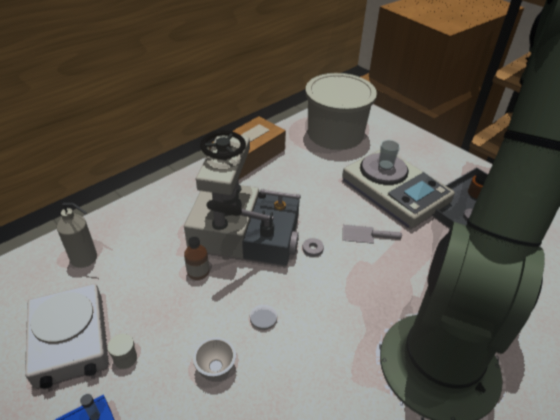

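View pics/top0.png

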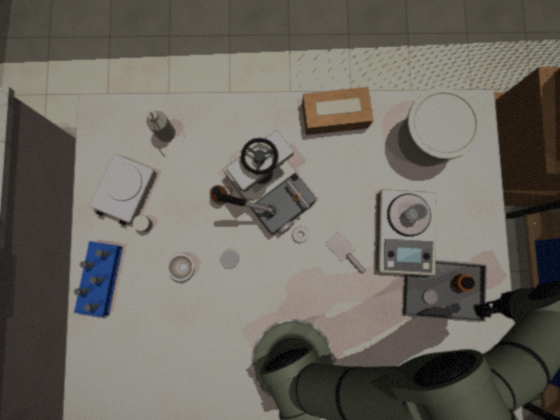

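The side view shows the press with its handwheel at about (222,145), the T-bar on the dark block near (279,195) and the amber bottle at (196,258). The top view shows the handwheel at (259,156), the bar from about (288,181) to (302,207), and the spacer at (301,234). Next I'll zoom in and measure.

```bash
cat > h.py <<'E'
import numpy as np,cv2
from scipy.spatial.transform import Rotation as R
from workcell import bot, grab_frame, calibration
def rot(a): return R.from_euler('xyz',a).as_matrix()
def ray(c,u,v):
    f=210/np.tan(np.radians(c['vfov']/2)); return rot(c['attitude'])@np.array([(u-c['cx'])/f,(v-c['cy'])/f,1])
def onplane(c,u,v,z):
    r=ray(c,u,v); return c['eye']+r*(z-c['eye'][2])/r[2]
def proj(c,P):
    f=210/np.tan(np.radians(c['vfov']/2)); q=rot(c['attitude']).T@(np.asarray(P)-c['eye']); return np.array([c['cx']+f*q[0]/q[2],c['cy']+f*q[1]/q[2]])
def cloud(c,d):
    v,u=np.nonzero(d>0); f=210/np.tan(np.radians(c['vfov']/2)); z=d[v,u]
    return u,v,(np.stack([(u-c['cx'])/f*z,(v-c['cy'])/f*z,z],1)@rot(c['attitude']).T)+c['eye']
E
python3 - <<'E'
from h import *
a=cv2.imread('pics/top0.png')[130:250,200:330]; b=cv2.imread('pics/side0.png')[120:280,170:310]
a=cv2.resize(a,(390,360),interpolation=cv2.INTER_CUBIC);b=cv2.resize(b,(400,457),interpolation=cv2.INTER_CUBIC)
o=np.zeros((457,790,3),np.uint8);o[:360,:390]=a;o[:,390:]=b
cv2.imwrite('pics/z0.png',cv2.convertScaleAbs(o,alpha=1.8))
c=calibration('top');d=np.load('top0.npy');u,v,P=cloud(c,d)
roi=(u>215)&(u<325)&(v>125)&(v<245)
print(np.histogram(P[roi][:,2],bins=np.arange(-.02,.36,.02)))
# bar: z 0.118..0.145 near block
m=roi&(P[:,2]>.115)&(P[:,2]<.15)&(u>275)
print(np.c_[u,v,P.round(3)][m])
m=roi&(P[:,2]>.295)&(P[:,2]<.34); (x,y),r=cv2.minEnclosingCircle(P[m][:,:2].astype(np.float32)); print('wheel',x,y,r)
E
```

```text
(array([2946, 4206,  107,   94,  229, 1742,  933,  131,  106,   41,   40,
         39,   63,  160, 1177,  213,  368,  331]), array([-0.02,  0.  ,  0.02,  0.04,  0.06,  0.08,  0.1 ,  0.12,  0.14,
        0.16,  0.18,  0.2 ,  0.22,  0.24,  0.26,  0.28,  0.3 ,  0.32,
        0.34]))
[[ 2.87e+02  1.81e+02  6.16e-01  1.10e-02  1.35e-01]
 [ 2.88e+02  1.81e+02  6.15e-01  8.00e-03  1.39e-01]
 [ 2.89e+02  1.81e+02  6.15e-01  5.00e-03  1.39e-01]
 [ 2.90e+02  1.81e+02  6.16e-01  1.00e-03  1.32e-01]
 [ 2.87e+02  1.82e+02  6.12e-01  1.20e-02  1.36e-01]
 [ 2.88e+02  1.82e+02  6.11e-01  8.00e-03  1.41e-01]
 [ 2.89e+02  1.82e+02  6.09e-01  5.00e-03  1.48e-01]
 [ 2.90e+02  1.82e+02  6.11e-01  2.00e-03  1.41e-01]
 [ 2.91e+02  1.82e+02  6.13e-01 -2.00e-03  1.34e-01]
 [ 2.87e+02  1.83e+02  6.09e-01  1.20e-02  1.36e-01]
 [ 2.88e+02  1.83e+02  6.09e-01  8.00e-03  1.37e-01]
 [ 2.89e+02  1.83e+02  6.07e-01  5.00e-03  1.44e-01]
 [ 2.90e+02  1.83e+02  6.08e-01  2.00e-03  1.40e-01]
 [ 2.91e+02  1.83e+02  6.08e-01 -2.00e-03  1.37e-01]
 [ 2.88e+02  1.84e+02  6.04e-01  9.00e-03  1.42e-01]
 [ 2.89e+02  1.84e+02  6
[... 5118 characters left out ...]
[ 3.05e+02  2.05e+02  5.32e-01 -4.70e-02  1.40e-01]
 [ 3.06e+02  2.05e+02  5.31e-01 -5.10e-02  1.41e-01]
 [ 3.07e+02  2.05e+02  5.31e-01 -5.40e-02  1.43e-01]
 [ 3.08e+02  2.05e+02  5.31e-01 -5.70e-02  1.45e-01]
 [ 3.09e+02  2.05e+02  5.33e-01 -6.10e-02  1.34e-01]
 [ 3.05e+02  2.06e+02  5.29e-01 -4.80e-02  1.34e-01]
 [ 3.06e+02  2.06e+02  5.29e-01 -5.10e-02  1.34e-01]
 [ 3.08e+02  2.06e+02  5.29e-01 -5.80e-02  1.36e-01]
 [ 3.09e+02  2.06e+02  5.28e-01 -6.10e-02  1.40e-01]
 [ 3.06e+02  2.07e+02  5.25e-01 -5.10e-02  1.37e-01]
 [ 3.07e+02  2.07e+02  5.26e-01 -5.40e-02  1.34e-01]
 [ 3.08e+02  2.07e+02  5.26e-01 -5.80e-02  1.32e-01]]
wheel 0.6532178521156311 0.09928567707538605 0.05665532499551773
```

View pics/z0.png

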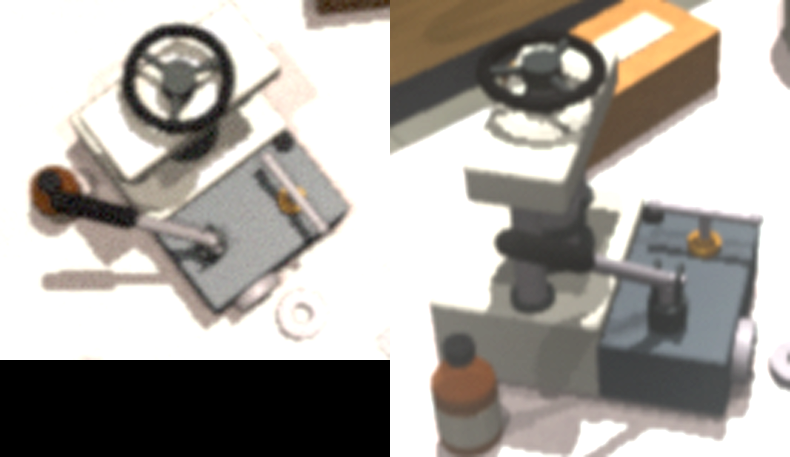

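The zoom shows the bar running from (268,157) to (320,228) in the crop. The wheel centre and the bar agree with a press yaw of about 38°.

```bash
cat >> h.py <<'E'
def delta(p,yaw):
    s=bot.observe(); T=rot(s['tool_rot']); W=rot([np.pi,0,yaw])
    print('d',(T.T@(np.asarray(p)-s['position'])).round(4),'rv',R.from_matrix(T.T@W).as_rotvec().round(4))
E
python3 - <<'E'
from h import *
c=calibration('top');d=np.load('top0.npy');u,v,P=cloud(c,d)
m=(u>275)&(u<325)&(v>175)&(v<215)&(P[:,2]>.125)&(P[:,2]<.15)
# rays onto bar mid-visible height
Q=np.array([onplane(c,a,b,.135)[:2] for a,b in zip(u[m],v[m])])
mu=Q.mean(0);U,S,V=np.linalg.svd(Q-mu);t=V[0]*np.sign(V[0][0]);pr=(Q-mu)@t
yaw=np.arctan2(t[1],t[0]);mid=mu+t*(pr.max()+pr.min())/2
print('bar',mid,yaw,np.ptp(pr))
w=np.array([.6532,.0993]);cs,sn=np.cos(yaw),np.sin(yaw)
print('from wheel',w+np.array([[cs,-sn],[sn,cs]])@[-.14,-.05])
b=mid-t*.048;print('b',b)
delta([.212,-.588,.33],.347); delta([*b,.33],yaw); delta([*b,.200],yaw)
E
```

```text
bar [ 0.57151112 -0.02405395] 0.6412012812403824 0.11377894126021967
from wheel [ 0.57091504 -0.02451109]
b [ 0.53304499 -0.05276556]
d [-0.0004  0.0002 -0.1381] rv [-0.001   0.0001 -0.0001]
d [ 0.4834 -0.394  -0.1378] rv [-0.001  -0.     -0.2943]
d [ 0.4834 -0.3938 -0.0078] rv [-0.001  -0.     -0.2943]
```

Careful with the scale: turns go in shares of pi rad. That gives: -0.2 rad / 3.1416 = -0.0637.

```bash
python3 -m creep '[[[0.03,0,0,-0.06,0,0,0],[0.03,0.01,-0.01,-0.12,0,0,0],[0.03,0.05,-0.04,-0.138,0,0,0],[0.03,0.095,-0.077,-0.138,0,0,-0.0318],[0.03,0.14,-0.114,-0.138,0,0,-0.0637]]]'
python3 -m creep '[[[0.03,0.045,-0.037,0,0,0,0],[0.03,0.09,-0.074,0,0,0,0],[0.03,0.135,-0.11,0,0,0,0],[0.03,0.18,-0.147,0,0,0,0],[0.03,0.225,-0.184,0,0,0,0]]]'
python3 - <<'E'
from h import *
print(bot.observe()['position'],bot.observe()['tool_rot'])
delta([.533,-.0528,.200],.641)
E
```

```text
clock: 0.72
position: [0.306, -0.4313, 0.3304]
tool_rot: [3.142, 0.0, 0.55]
force: [0.9, -0.3, 0.1]
grip_width: 0.03
finger_force: 0.0
clock: 1.35
position: [0.402, -0.157, 0.3304]
tool_rot: [3.141, 0.0, 0.547]
force: [1.2, -0.3, 0.0]
grip_width: 0.0299
finger_force: 0.0
[ 0.40203778 -0.15698798  0.33041994] [3.14136381e+00 6.27992948e-05 5.46695776e-01]
d [ 0.166  -0.0209  0.1304] rv [ 0.0002  0.0001 -0.0943]
```

Converted, -0.094 rad / 3.1416 = -0.0299.

```bash
python3 -m creep '[[[0.03,0.055,-0.007,0,0,0,0],[0.03,0.11,-0.014,0.03,0,0,-0.0159],[0.03,0.15,-0.02,0.07,0,0,-0.0299],[0.03,0.166,-0.021,0.11,0,0,-0.0299],[0.03,0.166,-0.021,0.13,0,0,-0.0299]]]'
python3 - <<'E'
from h import *
p,d=grab_frame('wrist');c=calibration('wrist');s=bot.observe();cv2.imwrite('pics/w1.png',p);np.save('w1.npy',d)
print(s['position'],s['tool_rot'],s['force'],s['moment'],c)
print(proj(c,[.6532,.0993,.149]),proj(c,[.6532,.0993,.203]))
delta([.533,-.0528,.108],.641)
E
```

```text
clock: 1.98
position: [0.5324, -0.0533, 0.1979]
tool_rot: [-3.139, 0.002, 0.643]
force: [-0.3, -0.6, -0.5]
grip_width: 0.0303
finger_force: 0.0
[ 0.53125523 -0.05398058  0.19629626] [-3.13787112  0.00345416  0.64190928] [-0.97897426  0.15810665 -4.41461794] [-0.00482978  0.1147862   0.01299348] {'vfov': 59.43671352481863, 'cx': 279.0643352430564, 'cy': 211.52770922810691, 'eye': array([ 0.59948389, -0.00397934,  0.3776518 ]), 'attitude': array([ 2.80711248,  0.00311363, -0.92901993])}
[ 178.10940495 -141.07833824] [ 138.23723947 -228.78911409]
d [0.0024 0.0004 0.0883] rv [-0.0037  0.0035  0.0009]
```

View pics/w1.png

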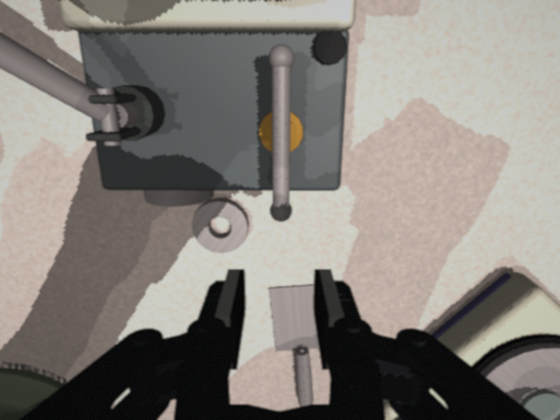

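The bar runs from (281,55) to its front ball at (281,212), straight between the fingers, whose centre line is at u≈279. The ram is outside this view, so I'll check whether the side or top camera sees the die.

Run:
```python
from h import *
s=bot.observe();print(s['clock'],s['position'],s['tool_rot'],s['force'])
for n in ['side','top']:
    c=calibration(n);u,v,P=cloud(c,np.load(n+'0.npy'))
    r=np.hypot(P[:,0]-.6532,P[:,1]-.0993);m=(r<.037)&(P[:,2]>.13)&(P[:,2]<.22)
    print(n,m.sum());print(np.c_[u,v,r.round(3),P[:,2].round(3)][m][::3])
    print([proj(c,[.6532,.0993,z]).round() for z in (.149,.203)])
a=cv2.imread('pics/side0.png')[165:225,195:260]
cv2.imwrite('pics/z1.png',cv2.convertScaleAbs(cv2.resize(a,None,fx=9,fy=9,interpolation=cv2.INTER_CUBIC),alpha=2))
```

```text
2.025 [ 0.53125523 -0.05398058  0.19629626] [-3.13787112  0.00345416  0.64190928] [-0.97897426  0.15810665 -4.41461794]
side 157
[[2.34e+02 1.88e+02 2.10e-02 1.73e-01]
 [2.35e+02 1.89e+02 2.30e-02 1.65e-01]
 [2.35e+02 1.90e+02 2.30e-02 1.60e-01]
 [2.34e+02 1.91e+02 2.00e-02 1.62e-01]
 [2.37e+02 1.91e+02 3.10e-02 1.50e-01]
 [2.36e+02 1.92e+02 2.80e-02 1.46e-01]
 [2.33e+02 1.93e+02 2.10e-02 1.64e-01]
 [2.36e+02 1.93e+02 2.60e-02 1.47e-01]
 [2.33e+02 1.94e+02 2.40e-02 1.64e-01]
 [2.36e+02 1.94e+02 2.50e-02 1.49e-01]
 [2.23e+02 1.95e+02 2.20e-02 1.65e-01]
 [2.26e+02 1.95e+02 1.70e-02 1.62e-01]
 [2.29e+02 1.95e+02 2.00e-02 1.63e-01]
 [2.32e+02 1.95e+02 2.20e-02 1.61e-01]
 [2.35e+02 1.95e+02 2.40e-02 1.53e-01]
 [2.38e+02 1.95e+02 3.10e-02 1.46e-01]
 [2.25e+02 1.96e+02 2.40e-02 1.64e-01]
 [2.28e+02 1.96e+02 2.50e-02 1.65e-01]
 [2.31e+02 1.96e+02 2.20e-02 1.59e-01]
 [2.34e+02 1.96e+02 2.40e-02 1.54e-01]
 [2.37e+02 1.96e+02 2.80e-02 1.45e-01]
 [2.24e+02 1.97e+02 2.60e-02 1.62e-01]
 [2.27e+02 1.97e+02 2.20e-02 1.59e-01]
 [2.30e+02 1.97e+02 2.30e-02 1.58e-01]
 [2.33e+02 1.97e+02 2.40e-02 1.53e-
[... 763 characters left out ...]
2 2.80e-02 1.42e-01]
 [2.25e+02 2.02e+02 2.90e-02 1.48e-01]
 [2.28e+02 2.02e+02 3.00e-02 1.48e-01]
 [2.31e+02 2.02e+02 3.20e-02 1.47e-01]
 [2.34e+02 2.02e+02 2.80e-02 1.39e-01]
 [2.28e+02 2.03e+02 3.20e-02 1.46e-01]
 [2.31e+02 2.03e+02 3.10e-02 1.44e-01]
 [2.29e+02 2.04e+02 3.00e-02 1.40e-01]
 [2.32e+02 2.04e+02 2.30e-02 1.30e-01]]
[array([227., 194.]), array([226., 179.])]
top 20
[[2.70e+02 1.73e+02 3.30e-02 1.46e-01]
 [2.67e+02 1.75e+02 2.80e-02 1.49e-01]
 [2.66e+02 1.76e+02 2.90e-02 1.54e-01]
 [2.64e+02 1.77e+02 2.70e-02 1.48e-01]
 [2.67e+02 1.77e+02 3.30e-02 1.49e-01]
 [2.65e+02 1.78e+02 3.20e-02 1.50e-01]
 [2.63e+02 1.79e+02 3.40e-02 1.54e-01]]
[array([261., 170.]), array([260., 166.])]
```

View pics/z1.png

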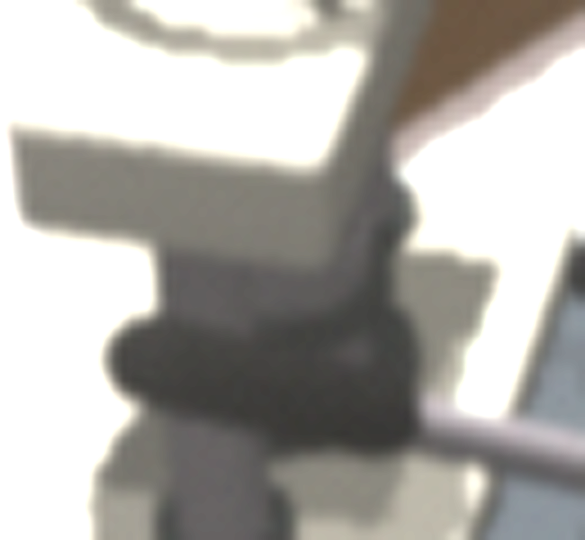

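Both views catch part of the platen and die: side about (223–238, 188–204), top about (263–270, 173–179). I can track the ram there. Next I lower the fingers astride the bar's front ball.

```bash
python3 -m creep '[[[0.03,0.001,0,0.03,0,0,0],[0.03,0.001,0,0.06,0,0,0],[0.03,0.001,0,0.08,0,0,0],[0.03,0.001,0,0.088,0,0,0],[0.03,0.001,0,0.088,0,0,0]]]'
cat >> h.py <<'E'
AX=np.array([.5713,-.0243]);RAM=np.array([.6532,.0993])
def tq():
    s=bot.observe();r=s['position'][:2]-AX;F=s['force'];t=r[0]*F[1]-r[1]*F[0]
    print('t',s['clock'],'pos',s['position'].round(4),'yaw',s['tool_rot'][2].round(3),'F',F.round(1),'Mz',s['moment'][2].round(3),'rxF',t.round(3),'r',np.linalg.norm(r).round(4),'ang',round(np.arctan2(-r[1],-r[0])-.641,3))
def ram(k=3):
    D=[];I=[]
    for _ in range(k):
        p,d=grab_frame('side');D.append(d);I.append(p)
    t=bot.observe()['clock']
    d=np.median(D,0);i=np.mean(I,0).mean(2)
    c=calibration('side');u,v,P=cloud(c,d)
    r=np.hypot(*(P[:,:2]-RAM).T);m=(r<.036)&(P[:,2]>.11)&(P[:,2]<.2)&(u>222)&(u<242)
    return t,d,i,m.sum()
def rel(k=3):
    t,d,i,n=ram(k);b=np.load('base.npz');sl=np.s_[186:222,220:246]
    dd=(d-b['d'])[sl];di=(i-b['i'])[sl]
    ok=(d[sl]>0)&(b['d'][sl]>0)
    print('ram t',round(t,2),'n',n,'depth chg mm',round(1e3*np.clip(dd,-.05,.05)[ok].mean(),2),'absimg',round(np.abs(di).mean(),2))
E
python3 - <<'E'
from h import *
tq(); delta([.533,-.0528,.108],.641)
t,d,i,n=ram(5);np.savez('base.npz',d=d,i=i);rel(3);rel(3);tq()
print(i[186:222,220:246:1].astype(int)[::3])
E
```

```text
clock: 2.65
position: [0.5336, -0.0541, 0.1127]
tool_rot: [-3.142, 0.0, 0.641]
force: [0.1, -0.3, 1.2]
grip_width: 0.0298
finger_force: 0.0
t 2.65 pos [ 0.5336 -0.0541  0.1127] yaw 0.641 F [ 0.1 -0.3  1.2] Mz -0.076 rxF 0.014 r 0.0481 ang 0.027
d [ 0.0003 -0.0014  0.0047] rv [-0.0001  0.0001 -0.0004]
ram t 3.05 n 196 depth chg mm 0.02 absimg 0.24
ram t 3.2 n 197 depth chg mm 0.06 absimg 0.23
t 3.2 pos [ 0.5336 -0.054   0.1125] yaw 0.641 F [-0.4  0.2 -0.5] Mz 0.05 rxF -0.02 r 0.048 ang 0.026
[[ 74  74  74  75  74  74  74  75  74  73  72  68  65  64  61  56  54  54
   56  64  98 149 170 174 175 176]
 [ 74  74  74  74  73  74  73  74  74  73  72  68  64  59  55  57  53  49
   48  54  69 116 158 170 171 171]
 [ 71  71  72  72  72  72  72  72  72  72  70  67  60  56  56  51  43  40
   47  77 118 138 141 142 142 145]
 [ 55  54  54  56  57  57  57  58  58  58  58  56  54  54  52  47  41  41
   55  74  80  80  78  75  69  66]
 [ 55  54  54  54  55  55  54  54  54  53  53  51  49  45  42  40  39  41
   51  65  70  67  65  65  65  65]
 [ 51  51  50  46  42  41  41  40  40  40  39  39  39  39  39  39  38  37
   37  38  43  57  63  65  65  66]
 [ 40  40  40  40  40  40  39  40  39  39  41  42  45  47  49  48  41  38
   37  37  39  48  60  65  72  86]
 [ 38  37  37  37  37  37  37  37  37  37  37  37  38  38  38  38  37  38
   37  37  41  54  67  78  88 102]
 [ 36  36  36  35  35  35  35  35  34  35  34  34  34  34  34  35  35  35
   35  35  40  66 101 114 119 129]
 [ 56  54  51  47  41  37  36  35  35  34  34  35  34  34  33  33  33  32
   33  34  38  49  59  65  69  73]
 [ 59  58  55  54  55  62  66  70  74  75  75  76  76  75  73  69  67  68
   72  79  90  92  88  81  75  72]
 [ 59  58  57  55  53  54  62  75  80  80  80  80  80  80  79  80  79  80
   86  99 106 107 108 107 107 106]]
```

```bash
python3 -m creep '[[[0.03,0,0.002,0.005,0,0,0],[0.03,0,0.004,0.005,0,0,0],[0.03,0,0.005,0.005,0,0,0]]]'; python3 -c "
from h import *;tq()"
python3 -m creep '[[[0.03,0,0.0015,0,0,0,0],[0.03,0,0.0025,0,0,0,0],[0.03,0,0.0025,0,0,0,0]]]'; python3 -c "
from h import *;tq();rel(2)"
```

```text
clock: 3.58
position: [0.5366, -0.0582, 0.1073]
tool_rot: [-3.141, 0.0, 0.641]
force: [0.7, 0.1, -0.1]
grip_width: 0.03
finger_force: 0.0
t 3.575 pos [ 0.5366 -0.0582  0.1073] yaw 0.641 F [ 0.7  0.1 -0.1] Mz -0.017 rxF 0.021 r 0.0485 ang 0.132
clock: 3.95
position: [0.5381, -0.06, 0.1074]
tool_rot: [3.142, -0.0, 0.641]
force: [-0.2, -0.5, 0.2]
grip_width: 0.03
finger_force: 0.0
t 3.95 pos [ 0.5381 -0.06    0.1074] yaw 0.641 F [-0.2 -0.5  0.2] Mz 0.002 rxF 0.01 r 0.0488 ang 0.181
ram t 4.05 n 195 depth chg mm -0.43 absimg 0.51
```

```bash
python3 -m creep '[[[0.03,0,0.001,0,0,0,0],[0.03,0,0.002,0,0,0,0],[0.03,0,0.002,0,0,0,0]]]'; python3 -c "
from h import *;tq();rel(3)"
```

```text
clock: 4.42
position: [0.5393, -0.0617, 0.1074]
tool_rot: [-3.142, -0.0, 0.641]
force: [-0.1, 0.4, -0.6]
grip_width: 0.0303
finger_force: 0.0
t 4.425 pos [ 0.5393 -0.0617  0.1074] yaw 0.641 F [-0.1  0.4 -0.6] Mz 0.04 rxF -0.016 r 0.0492 ang 0.221
ram t 4.58 n 197 depth chg mm 0.03 absimg 0.5
```

```bash
python3 -m creep '[[[0.03,0,0.001,0,0,0,0],[0.03,0,0.002,0,0,0,0],[0.03,0,0.002,0,0,0,0]]]'; python3 -c "
from h import *;tq();rel(3)"
```

```text
clock: 4.95
position: [0.5405, -0.0633, 0.1074]
tool_rot: [3.142, 0.0, 0.641]
force: [-0.5, -0.5, 0.8]
grip_width: 0.0302
finger_force: 0.0
t 4.95 pos [ 0.5405 -0.0633  0.1074] yaw 0.641 F [-0.5 -0.5  0.8] Mz 0.042 rxF -0.003 r 0.0497 ang 0.261
ram t 5.1 n 199 depth chg mm 0.07 absimg 0.53
```

Run:
```python
from h import *
p,d=grab_frame('wrist');cv2.imwrite('pics/w2.png',p);rel(2)
```

```text
ram t 5.25 n 198 depth chg mm -0.2 absimg 0.56
```

View pics/w2.png

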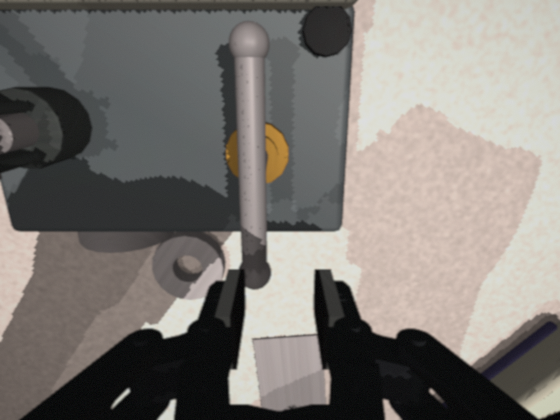

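Viewed: the bar has not turned. The ball is at (257,273), about touching the left finger's inner edge at u≈243. I'll check the geometry by projecting.

Run:
```python
from h import *
c=calibration('wrist');s=bot.observe();T=rot(s['tool_rot']);p=s['position']
print('tcp',proj(c,p),'grasp',proj(c,p-T[:,2]*.019),'left pad',proj(c,p-T[:,2]*.022+T[:,1]*-.015))
e=np.array([np.cos(.641),np.sin(.641)])
print('ball pred',proj(c,[*(AX-.05*e),.132]),'rear',proj(c,[*(AX+.05*e),.132]),'axis',proj(c,[*AX,.132]))
B=onplane(c,257,273,.132);Rr=onplane(c,249,41,.132)
print('ball',B,'rear',Rr,'mid',(B+Rr)[:2]/2,'yaw',np.arctan2(*(Rr-B)[:2][::-1]),np.linalg.norm(Rr-B))
print('ball in tool',T.T@(B-p))
```

```text
tcp [278.65314628 249.17119051] grasp [278.63514125 265.44864418] left pad [247.67636021 268.33031312]
ball pred [252.14596051 274.56770952] rear [245.97703363  47.08684537] axis [249.37441556 172.36623246]
ball [ 0.53330198 -0.05557559  0.132     ] rear [0.61385778 0.00590381 0.132     ] mid [ 0.57357988 -0.02483589] yaw 0.6518895647614568 0.1013358470479699
ball in tool [-0.00112532 -0.01035771 -0.02461155]
```

```bash
python3 -m creep '[[[0.03,0,0.001,0,0,0,0],[0.03,0,0.002,0,0,0,0],[0.03,0,0.003,0,0,0,0],[0.03,0,0.003,0,0,0,0]]]'; python3 -c "
from h import *;tq();rel(3)
p,d=grab_frame('wrist');cv2.imwrite('pics/w3.png',p)
g=cv2.imread('pics/w2.png');print(np.abs(p.astype(int)-g)[20:60,220:290].mean(),np.abs(p.astype(int)-g)[250:290,240:280].mean())"
```

```text
clock: 5.75
position: [0.5422, -0.0657, 0.1074]
tool_rot: [-3.142, -0.0, 0.641]
force: [0.6, 0.8, -0.8]
grip_width: 0.0298
finger_force: 0.0
t 5.75 pos [ 0.5422 -0.0657  0.1074] yaw 0.641 F [ 0.6  0.8 -0.8] Mz -0.04 rxF 0.002 r 0.0506 ang 0.318
ram t 5.9 n 197 depth chg mm 0.11 absimg 0.58
14.042619047619048 30.127291666666668
```

```bash
cat >> h.py <<'E'
def bar(save=None):
    p,d=grab_frame('wrist');c=calibration('wrist');u,v,P=cloud(c,d)
    if save: cv2.imwrite(save,p)
    q=P[:,:2]-AX;e=np.array([np.cos(.641),np.sin(.641)]);a=q@e;b=q@[-e[1],e[0]]
    m=(P[:,2]>.122)&(P[:,2]<.15)&(a>-.03)&(a<.06)&(abs(b)<.045)
    Q=P[m][:,:2];mu=Q.mean(0);V=np.linalg.svd(Q-mu,full_matrices=False)[2][0];V*=np.sign(V@e)
    print('bar n',m.sum(),'valve',round(np.arctan2(V[1],V[0])-.641,3),'off axis mm',(1e3*((AX-mu)@[-V[1],V[0]])).round(1))
E
python3 -c "
from h import *;bar('pics/w4.png')"
```

```text
bar n 6430 valve -0.0 off axis mm 1.7
```

View pics/w4.png

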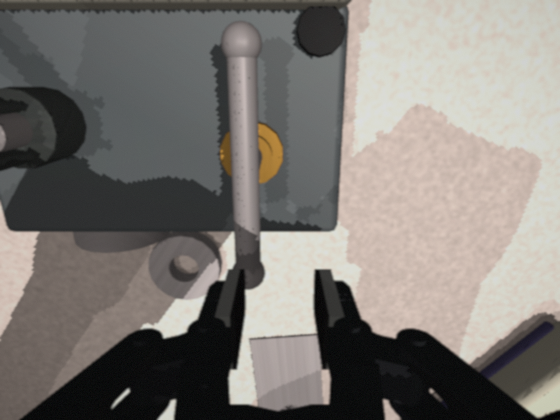

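Viewed: the bar is still at 0. The ball at (249,272) appears to be just ahead of the fingertips at row 270, so I'll measure where the fingertips really are.

Run:
```python
from h import *
p,d=grab_frame('wrist');c=calibration('wrist');s=bot.observe();T=rot(s['tool_rot']);x=s['position']
f=210/np.tan(np.radians(c['vfov']/2))
for u,v in [(236,274),(236,285),(230,300),(226,320),(322,274),(325,290),(322,320),(250,265),(250,278),(240,40),(200,380)]:
    P=c['eye']+ray(c,u,v)*d[v,u]; print(u,v,d[v,u].round(3),P.round(3),'tool',(T.T@(P-x)).round(4))
```

```text
236 274 0.151 [ 0.54  -0.045  0.155] tool [ 0.0109 -0.0174 -0.0476]
236 285 0.142 [ 0.541 -0.046  0.164] tool [ 0.0108 -0.0165 -0.0561]
230 300 0.132 [ 0.54  -0.045  0.174] tool [ 0.0109 -0.0175 -0.0668]
226 320 0.124 [ 0.539 -0.046  0.184] tool [ 0.0091 -0.0177 -0.0763]
322 274 0.15 [ 0.562 -0.073  0.155] tool [ 0.011   0.0177 -0.0479]
325 290 0.139 [ 0.561 -0.073  0.168] tool [ 0.011   0.0175 -0.0602]
322 320 0.13 [ 0.556 -0.075  0.179] tool [ 0.0056  0.0153 -0.0714]
250 265 0.168 [ 0.539 -0.051  0.138] tool [ 0.0062 -0.0131 -0.0305]
250 278 0.168 [ 0.535 -0.055  0.14 ] tool [ 0.0008 -0.013  -0.0329]
240 40 0.135 [0.614 0.005 0.141] tool [ 0.0996 -0.0141 -0.0335]
200 380 0.087 [ 0.546 -0.04   0.22 ] tool [ 0.0184 -0.0184 -0.1127]
```

Run:
```python
from h import *
s=bot.observe();T=rot(s['tool_rot']);x=s['position']
for n in ['side','top','wrist']:
    p,d=grab_frame(n);c=calibration(n);u,v,P=cloud(c,d);q=(P-x)@T
    m=(abs(q[:,0])<.014)&(abs(q[:,1])<.035)&(q[:,2]>-.14)&(q[:,2]<.01)
    print(n,m.sum());
    for lo in np.arange(-.14,.01,.01):
        k=m&(q[:,2]>=lo)&(q[:,2]<lo+.01)
        if k.sum(): print(round(lo,2),k.sum(),'y',np.histogram(q[k][:,1],bins=np.arange(-.036,.037,.006))[0])
    g=p[150:250,240:340] if n=='side' else None
    if g is not None: cv2.imwrite('pics/s5.png',cv2.convertScaleAbs(cv2.resize(g,None,fx=6,fy=6,interpolation=cv2.INTER_CUBIC),alpha=2)); print('tcp px',(proj(c,x)-[240,150])*6,(proj(c,x-T[:,2]*.047)-[240,150])*6)
```

```text
side 161
-0.14 11 y [2 3 3 0 0 0 0 3 0 0 0 0]
-0.13 18 y [ 1  4 11  1  0  0  0  0  1  0  0  0]
-0.12 10 y [0 4 4 2 0 0 0 0 0 0 0 0]
-0.11 9 y [0 4 1 4 0 0 0 0 0 0 0 0]
-0.1 4 y [0 3 1 0 0 0 0 0 0 0 0 0]
-0.09 4 y [0 2 1 0 0 0 0 0 0 1 0 0]
-0.08 4 y [0 4 0 0 0 0 0 0 0 0 0 0]
-0.07 20 y [ 2 11  3  2  0  0  0  0  2  0  0  0]
-0.06 30 y [ 4 14  8  0  0  0  0  1  2  1  0  0]
-0.05 11 y [0 3 7 0 0 0 0 0 1 0 0 0]
-0.04 18 y [ 0  3 10  5  0  0  0  0  0  0  0  0]
-0.03 21 y [ 0  1 14  5  1  0  0  0  0  0  0  0]
-0.02 1 y [0 0 0 1 0 0 0 0 0 0 0 0]
tcp px [347.25327127 299.26701886] [352.49218641 223.08694759]
top 3
-0.1 1 y [0 1 0 0 0 0 0 0 0 0 0 0]
-0.09 1 y [0 1 0 0 0 0 0 0 0 0 0 0]
-0.08 1 y [0 1 0 0 0 0 0 0 0 0 0 0]
wrist 12841
-0.12 1332 y [  0   0   0   0 358 300 284 384   6   0   0   0]
-0.11 7 y [0 0 1 2 0 0 0 0 2 0 2 0]
-0.1 3465 y [880 298 435 208   0   0   0   0 166 438 314 726]
-0.09 2368 y [309 293 388 220   0   0   0   0 178 381 299 300]
-0.08 1706 y [  1  45 176 622   0   0   0   0 593 211  58   0]
-0.07 1378 y [  0 176 201 318   0   0   0   0 287 189 207   0]
-0.06 1106 y [  0 141 157 256   0   0   0   0 225 158 169   0]
-0.05 585 y [  0  38  80 174   0   0   0   0 161  89  43   0]
-0.04 473 y [  0   0   3 333 133   0   0   0   4   0   0   0]
-0.03 421 y [  0   0  95  74 252   0   0   0   0   0   0   0]
```

View pics/s5.png

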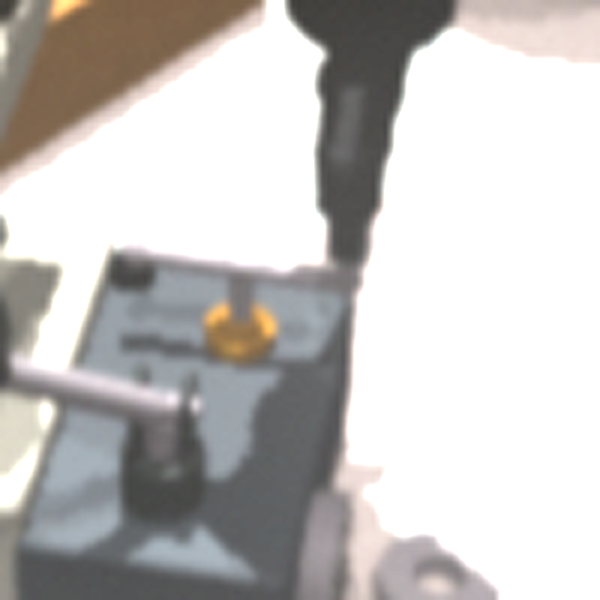

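The side view shows the fingertip ending at (350,265) in the crop, just above the bar's ball at (345,275). The fingers are therefore passing over the bar and have to go lower. I'll recentre, then descend in small steps watching the force.

```bash
python3 -m creep '[[[0.03,0,-0.006,0,0,0,0],[0.03,0,-0.012,0,0,0,0],[0.03,0,-0.0135,0.004,0,0,0],[0.03,0,-0.0135,0.01,0,0,0],[0.03,0,-0.0135,0.01,0,0,0]]]'; python3 -m creep '[[[0.03,0,0,0.003,0,0,0],[0.03,0,0,0.006,0,0,0],[0.03,0,0,0.006,0,0,0]]]'
python3 - <<'E'
from h import *
tq();bar()
p,d=grab_frame('wrist');c=calibration('wrist');s=bot.observe();T=rot(s['tool_rot']);x=s['position'];u,v,P=cloud(c,d);q=(P-x)@T
m=(abs(q[:,0])<.014)&(abs(abs(q[:,1])-.02)<.01)
print('finger end (tool z), world z:',np.percentile(q[m&(q[:,2]>-.09)&(q[:,2]<-.01)][:,2],[50,90,98,100]))
for lo in np.arange(-.07,.0,.005):
    k=m&(q[:,2]>=lo)&(q[:,2]<lo+.005)
    if k.sum(): print(round(lo,3),k.sum(),q[k][:,1].min().round(3),q[k][:,1].max().round(3),np.median(q[k][:,0]).round(3))
E
```

```text
clock: 6.82
position: [0.5338, -0.0549, 0.0968]
tool_rot: [-3.141, 0.001, 0.641]
force: [-0.6, -1.0, -0.1]
grip_width: 0.0302
finger_force: 0.0
clock: 7.2
position: [0.534, -0.0548, 0.0912]
tool_rot: [-3.141, 0.0, 0.641]
force: [-0.2, 0.8, -0.1]
grip_width: 0.0298
finger_force: 0.0
t 7.2 pos [ 0.534  -0.0548  0.0912] yaw 0.641 F [-0.2  0.8 -0.1] Mz 0.018 rxF -0.037 r 0.0482 ang 0.045
bar n 7903 valve -0.0 off axis mm 1.3
finger end (tool z), world z: [-0.07151171 -0.05064176 -0.04424551 -0.03859794]
-0.07 722 -0.028 0.029 0.007
-0.065 640 -0.028 0.029 0.007
-0.06 592 -0.028 0.029 0.007
-0.055 533 -0.028 0.029 0.007
-0.05 409 -0.027 0.028 0.009
-0.045 158 -0.021 0.022 0.006
-0.04 11 -0.015 0.016 0.004
0.0 28 -0.026 0.029 0.009
```

```bash
python3 -m creep '[[[0.03,0,0,0.003,0,0,0],[0.03,0,0,0.006,0,0,0],[0.03,0,0,0.009,0,0,0],[0.03,0,0,0.009,0,0,0]]]' && python3 -m creep '[[[0.03,0,0,0.003,0,0,0],[0.03,0,0,0.006,0,0,0],[0.03,0,0,0.009,0,0,0],[0.03,0,0,0.009,0,0,0]]]'
python3 - <<'E'
from h import *
tq();bar();rel(3)
p,d=grab_frame('wrist');c=calibration('wrist');s=bot.observe();T=rot(s['tool_rot']);x=s['position'];u,v,P=cloud(c,d);q=(P-x)@T
k=(abs(q[:,0])<.006)&(abs(q[:,1])<.02)&(P[:,2]>.125)&(P[:,2]<.145);print('ball y',np.percentile(q[k][:,1],[5,50,95]),'top z',np.percentile(P[k][:,2],[50,90]))
E
```

```text
clock: 7.8
position: [0.534, -0.0548, 0.0821]
tool_rot: [-3.141, 0.0, 0.641]
force: [-0.3, 1.1, -0.1]
grip_width: 0.0297
finger_force: 0.0
clock: 8.3
position: [0.534, -0.0548, 0.0731]
tool_rot: [-3.141, 0.0, 0.641]
force: [0.3, -0.0, -0.9]
grip_width: 0.0299
finger_force: 0.0
t 8.3 pos [ 0.534  -0.0548  0.0731] yaw 0.641 F [ 0.3 -0.  -0.9] Mz 0.032 rxF 0.009 r 0.0482 ang 0.044
bar n 10267 valve 0.0 off axis mm 1.3
ram t 8.5 n 198 depth chg mm 0.02 absimg 1.64
ball y [-0.01467713 -0.0009562   0.01536043] top z [0.13800872 0.14029006]
```

No contact with the reported TCP below the block top, so the fingers do end about 40 mm short of it. Now the opening push.

```bash
python3 -m creep '[[[0.03,0,0.003,0,0,0,0],[0.03,0,0.006,0,0,0,0],[0.03,0,0.008,0,0,0,0],[0.03,0,0.008,0,0,0,0]]]'; python3 -c "
from h import *;tq();bar();rel(2)"
```

```text
clock: 9.05
position: [0.539, -0.0614, 0.0734]
tool_rot: [3.142, -0.0, 0.64]
force: [-0.1, 0.3, -0.1]
grip_width: 0.0303
finger_force: 0.0
t 9.05 pos [ 0.539  -0.0614  0.0734] yaw 0.64 F [-0.1  0.3 -0.1] Mz 0.054 rxF -0.014 r 0.0492 ang 0.213
bar n 10281 valve 0.05 off axis mm 1.6
ram t 9.2 n 197 depth chg mm -0.56 absimg 1.49
```

```bash
python3 -m creep '[[[0.03,0,0.001,0,0,0,0],[0.03,0,0.002,0,0,0,0],[0.03,0,0.002,0,0,0,0]]]'; python3 -c "
from h import *;tq();bar();rel(3)"
```

```text
clock: 9.57
position: [0.5401, -0.0629, 0.0734]
tool_rot: [-3.142, 0.0, 0.641]
force: [-0.5, 0.3, -0.8]
grip_width: 0.0297
finger_force: 0.5
t 9.575 pos [ 0.5401 -0.0629  0.0734] yaw 0.641 F [-0.5  0.3 -0.8] Mz 0.039 rxF -0.029 r 0.0496 ang 0.25
bar n 10310 valve 0.084 off axis mm 1.9
ram t 9.78 n 195 depth chg mm 0.03 absimg 1.46
```

Careful with the scale: turns go in shares of pi rad. That gives: -0.1 rad / 3.1416 = -0.0318.

```bash
python3 -m creep '[[[0.03,0,0.001,0,0,0,0],[0.03,0,0.002,0,0,0,0],[0.03,0,0.003,0,0,0,-0.0318],[0.03,0,0.003,0,0,0,-0.0318]]]'; python3 -c "
from h import *;tq();bar();rel(3);rel(3)"
```

```text
clock: 10.28
position: [0.5421, -0.0653, 0.0734]
tool_rot: [3.142, -0.0, 0.74]
force: [-0.4, 1.1, 0.2]
grip_width: 0.0299
finger_force: 0.4
t 10.275 pos [ 0.5421 -0.0653  0.0734] yaw 0.74 F [-0.4  1.1  0.2] Mz -0.072 rxF -0.048 r 0.0503 ang 0.311
bar n 10337 valve 0.145 off axis mm 1.9
ram t 10.47 n 197 depth chg mm -0.02 absimg 1.3
ram t 10.62 n 195 depth chg mm 0.08 absimg 1.28
```

```bash
python3 -m creep '[[[0.03,0,0.001,0,0,0,0],[0.03,0,0.002,0,0,0,0],[0.03,0,0.003,0,0,0,0],[0.03,0,0.003,0,0,0,0]]]'; python3 -c "
from h import *;tq();bar();rel(3);rel(3)"
```

```text
clock: 11.12
position: [0.5439, -0.0676, 0.0734]
tool_rot: [3.142, 0.0, 0.741]
force: [-1.7, 1.1, 0.0]
grip_width: 0.03
finger_force: 0.6
t 11.125 pos [ 0.5439 -0.0676  0.0734] yaw 0.741 F [-1.7  1.1  0. ] Mz 0.004 rxF -0.101 r 0.0512 ang 0.366
bar n 10443 valve 0.206 off axis mm 2.1
ram t 11.32 n 196 depth chg mm 0.04 absimg 1.23
ram t 11.47 n 195 depth chg mm 0.07 absimg 1.23
```

Converted, -0.1 rad / 3.1416 = -0.0318.

```bash
python3 -m creep '[[[0.03,0,0.001,0,0,0,0],[0.03,0,0.002,0,0,0,0],[0.03,0.001,0.003,0,0,0,-0.0318],[0.03,0.001,0.003,0,0,0,-0.0318]]]'; python3 -c "
from h import *;tq();bar();rel(3);rel(3);rel(3)"
```

```text
clock: 11.98
position: [0.5469, -0.0689, 0.0734]
tool_rot: [-3.142, -0.001, 0.84]
force: [0.9, 0.9, -0.1]
grip_width: 0.0298
finger_force: 0.6
t 11.975 pos [ 0.5469 -0.0689  0.0734] yaw 0.84 F [ 0.9  0.9 -0.1] Mz 0.038 rxF 0.017 r 0.0508 ang 0.43
bar n 10428 valve 0.264 off axis mm 2.1
ram t 12.18 n 197 depth chg mm 0.14 absimg 1.04
ram t 12.32 n 198 depth chg mm 0.05 absimg 1.02
ram t 12.47 n 197 depth chg mm 0.02 absimg 1.03
```

```bash
python3 -m creep '[[[0.03,0,0.001,0,0,0,0],[0.03,0,0.002,0,0,0,0],[0.03,0.0005,0.003,0,0,0,0],[0.03,0.0005,0.003,0,0,0,0]]]'; python3 -c "
from h import *;tq();bar();rel(3);rel(3);rel(3)"
```

```text
clock: 12.98
position: [0.5492, -0.0708, 0.0733]
tool_rot: [-3.141, 0.0, 0.841]
force: [-1.7, -0.5, -0.2]
grip_width: 0.03
finger_force: 0.8
t 12.975 pos [ 0.5492 -0.0708  0.0733] yaw 0.841 F [-1.7 -0.5 -0.2] Mz 0.051 rxF -0.071 r 0.0515 ang 0.486
bar n 10591 valve 0.331 off axis mm 2.5
ram t 13.18 n 196 depth chg mm 0.11 absimg 0.96
ram t 13.32 n 196 depth chg mm 0.11 absimg 0.94
ram t 13.47 n 196 depth chg mm 0.04 absimg 0.96
```

```bash
cat >> h.py <<'E'
def ds(k=4,gap=None):
    t,d,i,n=ram(k);sl=np.s_[186:222,220:246]
    try:
        b=np.load('prev.npz');dd=np.median(0) if 0 else (d-b['d'])[sl];print('t',round(t,2),'dt',round(t-float(b['t']),2),'img diff max/mean',np.abs(i-b['i'])[sl].max().round(1),np.abs(i-b['i'])[sl].mean().round(2),'depth',round(1e3*np.clip(dd,-.02,.02).mean(),2))
    except FileNotFoundError: pass
    np.savez('prev.npz',t=t,d=d,i=i)
E
python3 -c "
from h import *;ds(3)"
python3 -m creep '[[[0.03,0,0.001,0,0,0,0],[0.03,0,0.002,0,0,0,0],[0.03,0.001,0.0025,0,0,0,-0.0318],[0.03,0.001,0.0025,0,0,0,-0.0318]]]'; python3 -c "
from h import *;tq();bar();ds(3);ds(3);ds(3);ds(3)"
```

```text
clock: 14.12
position: [0.552, -0.0714, 0.0734]
tool_rot: [-3.142, -0.001, 0.94]
force: [-1.1, 2.0, 0.4]
grip_width: 0.0301
finger_force: 0.9
t 14.125 pos [ 0.552  -0.0714  0.0734] yaw 0.94 F [-1.1  2.   0.4] Mz 0.019 rxF -0.089 r 0.0508 ang 0.541
bar n 11305 valve 0.492 off axis mm 5.7
t 14.32 dt 0.7 img diff max/mean 5.4 0.37 depth 0.1
t 14.47 dt 0.15 img diff max/mean 1.0 0.26 depth -0.05
t 14.62 dt 0.15 img diff max/mean 1.1 0.26 depth -0.01
t 14.78 dt 0.15 img diff max/mean 1.2 0.25 depth -0.03
```

```bash
sed -i 's/a>-.03/a>-.015/' h.py
python3 -m creep '[[[0.03,0,0.001,0,0,0,0],[0.03,0.0005,0.002,0,0,0,0],[0.03,0.0005,0.002,0,0,0,0]]]'; python3 -c "
from h import *;tq();bar();ds(3);ds(3);ds(3);ds(3)"
```

```text
clock: 15.15
position: [0.5535, -0.0726, 0.0733]
tool_rot: [-3.141, 0.001, 0.941]
force: [-2.7, 0.3, 0.9]
grip_width: 0.0299
finger_force: 1.1
t 15.15 pos [ 0.5535 -0.0726  0.0733] yaw 0.941 F [-2.7  0.3  0.9] Mz 0.001 rxF -0.134 r 0.0515 ang 0.577
bar n 9312 valve 0.415 off axis mm 2.4
t 15.35 dt 0.57 img diff max/mean 5.6 0.52 depth 0.16
t 15.5 dt 0.15 img diff max/mean 3.1 0.32 depth 0.04
t 15.65 dt 0.15 img diff max/mean 3.2 0.34 depth 0.13
t 15.8 dt 0.15 img diff max/mean 2.4 0.33 depth 0.08
```

The ram has started to sink slowly at a valve angle of about 0.41. I'll open slightly more and watch.

```bash
python3 -m creep '[[[0.03,0,0.001,0,0,0,0],[0.03,0.0005,0.002,0,0,0,0],[0.03,0.0005,0.002,0,0,0,0]]]'; python3 -c "
from h import *;tq();bar();ds(3);ds(3);rel(3)"; python3 -m creep '[[[0.03,0,0,0,0,0,0],[0.03,0,0,0,0,0,0],[0.03,0,0,0,0,0,0],[0.03,0,0,0,0,0,0]]]'; python3 -c "
from h import *;tq();bar();ds(3);ds(3);rel(3)"
```

```text
clock: 16.18
position: [0.5557, -0.0731, 0.0734]
tool_rot: [3.142, -0.0, 0.941]
force: [-3.6, 0.3, -0.6]
grip_width: 0.0296
finger_force: 1.1
t 16.175 pos [ 0.5557 -0.0731  0.0734] yaw 0.941 F [-3.6  0.3 -0.6] Mz 0.024 rxF -0.179 r 0.0512 ang 0.621
bar n 9339 valve 0.457 off axis mm 2.6
t 16.38 dt 0.57 img diff max/mean 10.0 0.76 depth 0.47
t 16.52 dt 0.15 img diff max/mean 4.9 0.37 depth 0.04
ram t 16.68 n 186 depth chg mm 1.29 absimg 2.19
clock: 17.18
position: [0.5557, -0.0731, 0.0734]
tool_rot: [3.142, -0.0, 0.941]
force: [-1.4, 0.1, -0.0]
grip_width: 0.0303
finger_force: 0.7
t 17.175 pos [ 0.5557 -0.0731  0.0734] yaw 0.941 F [-1.4  0.1 -0. ] Mz -0.02 rxF -0.069 r 0.0512 ang 0.62
bar n 9324 valve 0.456 off axis mm 2.6
t 17.38 dt 0.85 img diff max/mean 21.1 0.81 depth 0.56
t 17.52 dt 0.15 img diff max/mean 2.1 0.26 depth 0.16
ram t 17.68 n 178 depth chg mm 1.82 absimg 2.49
```

```bash
for k in 1 2 3; do python3 -m creep '[[[0.03,0,0,0,0,0,0],[0.03,0,0,0,0,0,0],[0.03,0,0,0,0,0,0],[0.03,0,0,0,0,0,0],[0.03,0,0,0,0,0,0]]]' >/dev/null; python3 -c "
from h import *;ds(3);rel(3)"; done
```

```text
t 18.45 dt 0.93 img diff max/mean 1.0 0.26 depth -0.1
ram t 18.6 n 178 depth chg mm 1.9 absimg 2.49
t 19.38 dt 0.93 img diff max/mean 1.1 0.24 depth 0.05
ram t 19.52 n 177 depth chg mm 1.89 absimg 2.49
t 20.3 dt 0.93 img diff max/mean 1.0 0.25 depth 0.02
ram t 20.45 n 178 depth chg mm 1.91 absimg 2.5
```

Motion stopped at about t=17.5. I'll verify from depth that the ram is fully down.

Run:
```python
from h import *
b=np.load('base.npz')['d'];t,d,i,n=ram(5)
tops=np.median([grab_frame('top')[1] for _ in range(5)],0)
for nm,n,D in [('side0','side',b),('side1','side',d),('top0','top',np.load('top0.npy')),('top1','top',tops)]:
    c=calibration(n);u,v,P=cloud(c,D);r=np.hypot(*(P[:,:2]-RAM).T)
    m=(r<.036)&(P[:,2]>.108)&(P[:,2]<.21)&((n=='top')|((u>228)&(u<240)))
    print(nm,m.sum(),np.histogram(P[m][:,2],bins=np.arange(.108,.21,.005))[0])
    m&=(r>.0275)&(r<.032);print(' ring z',np.percentile(P[m][:,2],[25,50,75]) if m.sum() else 0,m.sum())
a=cv2.imread('pics/side0.png')[165:225,195:260];p,_=grab_frame('side');cv2.imwrite('pics/side2.png',p)
q=p[165:225,195:260];cv2.imwrite('pics/cmp.png',cv2.convertScaleAbs(cv2.resize(np.hstack([a,q]),None,fx=6,fy=6,interpolation=cv2.INTER_CUBIC),alpha=2.2))
```

```text
side0 144 [13 15  1  6  2  0  9 15 45  7 15 13  3  0  0  0  0  0  0  0]
 ring z [0.14129407 0.14518782 0.14897337] 54
side1 126 [ 7  4  2 16 18 10 26  9 10  8  9  5  2  0  0  0  0  0  0  0]
 ring z [0.12284799 0.12731275 0.12807369] 22
top0 56 [16 16  4  0  0  0  1  6 10  3  0  0  0  0  0  0  0  0  0  0]
 ring z [0.11278382 0.11508999 0.14686542] 29
top1 60 [11 16  2 11 15  1  4  0  0  0  0  0  0  0  0  0  0  0  0  0]
 ring z [0.11374184 0.12698368 0.12913753] 25
```

View pics/cmp.png

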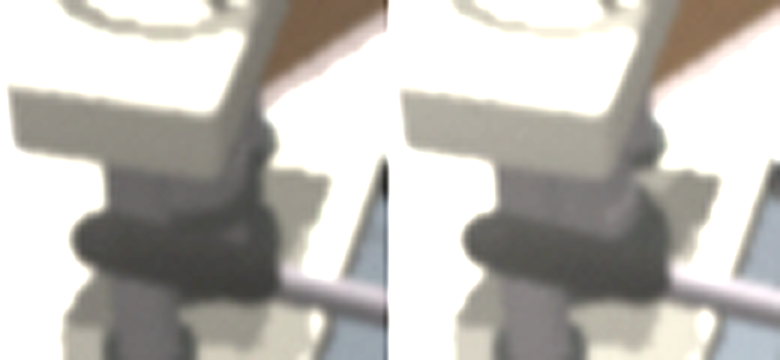

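The comparison shows the platen and die lower in the right-hand crop. Depth puts the platen's top at 128 mm, so the ram is fully down. Next I plan the closing arc.

```bash
cat >> h.py <<'E'
def arc(ths,off=.007):
    s=bot.observe();T=rot(s['tool_rot']);y0=s['tool_rot'][2]
    for th in ths:
        y=.641+th;e=np.array([np.cos(y),np.sin(y)]);ty=np.array([np.sin(y),-np.cos(y)])
        p=AX-.05*e-off*ty;d=T.T@np.array([*(p-s['position'][:2]),0]);print(th,d[:2].round(4),'rz',round(y0-y,3))
E
python3 -c "
from h import *;bar();arc([.46,.4,.3,.2,.1,0,-.05])"
```

```text
bar n 9327 valve 0.457 off axis mm 2.6
0.46 [-0.0018 -0.015 ] rz -0.16
0.4 [-0.0018 -0.018 ] rz -0.1
0.3 [-0.0013 -0.0231] rz -0.0
0.2 [-0.0004 -0.028 ] rz 0.1
0.1 [ 0.001  -0.0329] rz 0.2
0 [ 0.0029 -0.0375] rz 0.3
-0.05 [ 0.0041 -0.0398] rz 0.35
```

Converted, -0.13 rad / 3.1416 = -0.0414.

```bash
python3 -m creep '[[[0.03,-0.002,-0.008,0,0,0,-0.0318],[0.03,-0.002,-0.015,0,0,0,-0.0414],[0.03,-0.002,-0.018,0,0,0,-0.0318],[0.03,-0.0013,-0.0231,0,0,0,0],[0.03,-0.0013,-0.0231,0,0,0,0]]]'; python3 -c "
from h import *;tq();bar();arc([.2,.1,.0,-.05,-.1])"
```

```text
clock: 21.68
position: [0.5367, -0.0609, 0.0737]
tool_rot: [3.14, -0.0, 0.937]
force: [2.3, -3.8, -1.2]
grip_width: 0.0301
finger_force: 2.1
t 21.675 pos [ 0.5367 -0.0609  0.0737] yaw 0.937 F [ 2.3 -3.8 -1.2] Mz -0.041 rxF 0.216 r 0.0504 ang 0.173
bar n 9028 valve 0.299 off axis mm 1.3
0.2 [ 0.0009 -0.0056] rz 0.098
0.1 [ 0.0024 -0.0104] rz 0.198
0.0 [ 0.0043 -0.0151] rz 0.298
-0.05 [ 0.0054 -0.0173] rz 0.348
-0.1 [ 0.0066 -0.0195] rz 0.398
```

Converted, 0.05 rad / 3.1416 = 0.0159.

```bash
python3 -m creep '[[[0.03,0.0005,-0.0025,0,0,0,0.0159],[0.03,0.001,-0.0055,0,0,0,0.0318],[0.03,0.0015,-0.008,0,0,0,0.0477],[0.03,0.0024,-0.0104,0,0,0,0.0637],[0.03,0.0033,-0.0127,0,0,0,0.0796]]]'; python3 -c "
from h import *;tq();bar();arc([0,-.05,-.1,-.15,-.2])"
```

```text
clock: 22.35
position: [0.5289, -0.0511, 0.0737]
tool_rot: [3.14, -0.001, 0.687]
force: [6.0, -5.0, -2.8]
grip_width: 0.0301
finger_force: 4.3
t 22.35 pos [ 0.5289 -0.0511  0.0737] yaw 0.687 F [ 6.  -5.  -2.8] Mz 0.009 rxF 0.373 r 0.0501 ang -0.078
bar n 8955 valve 0.054 off axis mm 0.8
0 [ 0.0001 -0.0027] rz 0.044
-0.05 [ 0.0006 -0.0052] rz 0.094
-0.1 [ 0.0013 -0.0076] rz 0.144
-0.15 [ 0.002 -0.01 ] rz 0.194
-0.2 [ 0.0029 -0.0124] rz 0.244
```

Converted, 0.094 rad / 3.1416 = 0.0299.

```bash
python3 -m creep '[[[0.03,0.0001,-0.0015,0,0,0,0.008],[0.03,0.0001,-0.0027,0,0,0,0.014],[0.03,0.0006,-0.0052,0,0,0,0.0299],[0.03,0.0006,-0.0052,0,0,0,0.0299]]]'; python3 -c "
from h import *;tq();bar()"
python3 -m creep '[[[0.03,0.0003,-0.0012,0,0,0,0.008],[0.03,0.0006,-0.0024,0,0,0,0.0159],[0.03,0.0006,-0.0024,0,0,0,0.0159]]]'; python3 -c "
from h import *;tq();bar();arc([-.15,-.2,-.25])"
```

```text
clock: 22.9
position: [0.526, -0.0463, 0.0737]
tool_rot: [3.14, -0.001, 0.595]
force: [5.6, -4.2, -0.6]
grip_width: 0.0301
finger_force: 3.2
t 22.9 pos [ 0.526  -0.0463  0.0737] yaw 0.595 F [ 5.6 -4.2 -0.6] Mz 0.002 rxF 0.315 r 0.0504 ang -0.189
bar n 8958 valve -0.055 off axis mm 0.8
clock: 23.32
position: [0.5252, -0.0442, 0.0737]
tool_rot: [3.14, -0.001, 0.545]
force: [6.0, -5.3, -2.8]
grip_width: 0.0298
finger_force: 3.6
t 23.325 pos [ 0.5252 -0.0442  0.0737] yaw 0.545 F [ 6.  -5.3 -2.8] Mz 0.015 rxF 0.365 r 0.0502 ang -0.234
bar n 8951 valve -0.099 off axis mm 0.7
-0.15 [ 0.0002 -0.0028] rz 0.054
-0.2 [ 0.0008 -0.0052] rz 0.104
-0.25 [ 0.0015 -0.0077] rz 0.154
```

Converted, 0.054 rad / 3.1416 = 0.0172.

```bash
python3 -m creep '[[[0.03,0.0001,-0.0014,0,0,0,0.0086],[0.03,0.0002,-0.0028,0,0,0,0.0172],[0.03,0.0002,-0.0028,0,0,0,0.0172]]]' >/dev/null; python3 -c "
from h import *;tq();bar();arc([-.18,-.2,-.25])"
```

```text
t 23.75 pos [ 0.5241 -0.0416  0.0738] yaw 0.491 F [ 6.5 -4.6 -2.8] Mz 0.061 rxF 0.329 r 0.0503 ang -0.29
bar n 8972 valve -0.155 off axis mm 0.6
-0.18 [ 0.     -0.0014] rz 0.03
-0.2 [ 0.0002 -0.0024] rz 0.05
-0.25 [ 0.0007 -0.0049] rz 0.1
```

Converted, 0.045 rad / 3.1416 = 0.0143.

```bash
python3 -m creep '[[[0.03,0.0003,-0.0012,0,0,0,0.008],[0.03,0.0005,-0.0022,0,0,0,0.0143],[0.03,0.0005,-0.0022,0,0,0,0.0143]]]' >/dev/null; python3 -c "
from h import *;tq();bar();arc([-.22,-.25,-.3])"
```

```text
t 24.175 pos [ 0.5235 -0.0395  0.0738] yaw 0.446 F [ 6.  -5.3 -3.5] Mz 0.047 rxF 0.345 r 0.0502 ang -0.333
bar n 8957 valve -0.196 off axis mm 0.6
-0.22 [-0.0001 -0.0013] rz 0.025
-0.25 [ 0.0002 -0.0028] rz 0.055
-0.3 [ 0.0007 -0.0053] rz 0.105
```

Converted, 0.045 rad / 3.1416 = 0.0143.

```bash
python3 -m creep '[[[0.03,0.0001,-0.0012,0,0,0,0.008],[0.03,0.0002,-0.0022,0,0,0,0.0143],[0.03,0.0002,-0.0022,0,0,0,0.0143]]]' >/dev/null; python3 -c "
from h import *;tq();bar();arc([-.25,-.27,-.3])"
```

```text
t 24.6 pos [ 0.5231 -0.0378  0.0738] yaw 0.401 F [ 9.3 -7.2 -4.8] Mz 0.021 rxF 0.473 r 0.05 ang -0.368
bar n 8964 valve -0.228 off axis mm 0.5
-0.25 [-0.0003 -0.0011] rz 0.01
-0.27 [-0.0001 -0.0021] rz 0.03
-0.3 [ 0.0001 -0.0036] rz 0.06
```

Converted, 0.04 rad / 3.1416 = 0.0127.

```bash
python3 -m creep '[[[0.03,0.0001,-0.001,0,0,0,0.0064],[0.03,0.0002,-0.002,0,0,0,0.0127],[0.03,0.0002,-0.002,0,0,0,0.0127]]]' >/dev/null; python3 -c "
from h import *;tq();bar();arc([-.3,-.32,-.35])"
```

```text
t 25.025 pos [ 0.523  -0.0363  0.0739] yaw 0.36 F [12.  -9.2 -5. ] Mz 0.071 rxF 0.591 r 0.0498 ang -0.398
bar n 8931 valve -0.253 off axis mm 0.5
-0.3 [-0.0004 -0.0021] rz 0.019
-0.32 [-0.0002 -0.0031] rz 0.039
-0.35 [ 0.0001 -0.0046] rz 0.069
```

Converted, 0.015 rad / 3.1416 = 0.0048.

```bash
python3 -m creep '[[[0.03,0,-0.0006,0,0,0,0.0032],[0.03,0,-0.0012,0,0,0,0.0048],[0.03,0,-0.0012,0,0,0,0.0048],[0.03,0,-0.0012,0,0,0,0.0048]]]' >/dev/null; python3 -c "
from h import *;tq();bar();tq();arc([-.3,-.32,-.35])"
```

```text
t 25.575 pos [ 0.5228 -0.0355  0.0739] yaw 0.345 F [ 13.2 -12.9  -6.4] Mz 0.136 rxF 0.774 r 0.0498 ang -0.414
bar n 8914 valve -0.268 off axis mm 0.5
t 25.625 pos [ 0.5227 -0.0355  0.0739] yaw 0.345 F [ 14.2 -12.4  -6.7] Mz 0.127 rxF 0.761 r 0.0498 ang -0.414
-0.3 [-0.0005 -0.0013] rz 0.004
-0.32 [-0.0003 -0.0023] rz 0.024
-0.35 [-0.0001 -0.0038] rz 0.054
```

Torque is about 0.8 N m at a valve angle of -0.27, which is hand-tight. I'll release now.

```bash
python3 -m creep '[[[0.03,0,0.002,0,0,0,0],[0.03,0,0.004,0,0,0,0],[0.03,0,0.006,0,0,0,0],[0.03,0,0.009,0,0,0,0],[0.03,0,0.009,0,0,0,0]]]' >/dev/null; python3 -c "
from h import *;tq();bar();rel(3);arc([-.268,-.2,-.15],0)
p,d=grab_frame('wrist');c=calibration('wrist');s=bot.observe();T=rot(s['tool_rot']);x=s['position'];u,v,P=cloud(c,d);q=(P-x)@T
k=(abs(q[:,0])<.014)&(abs(q[:,1])<.013)&(P[:,2]>.125)&(P[:,2]<.145);print('ball y',np.percentile(q[k][:,1],[5,50,95]))
"
```

```text
t 26.25 pos [ 0.5234 -0.0424  0.0733] yaw 0.347 F [0.2 0.3 0.1] Mz -0.039 rxF -0.01 r 0.0512 ang -0.28
bar n 8950 valve -0.194 off axis mm 0.9
ram t 26.45 n 178 depth chg mm 1.85 absimg 3.56
-0.268 [0.0011 0.0007] rz -0.025
-0.2 [0.0013 0.0041] rz -0.093
-0.15 [0.0016 0.0066] rz -0.143
ball y [-0.00136524  0.00489795  0.01137211]
```

```bash
python3 -m creep '[[[0.03,0.001,0.002,0,0,0,0],[0.03,0.001,0.004,0,0,0,0],[0.03,0.001,0.004,-0.03,0,0,0],[0.03,0.001,0.004,-0.07,0,0,0],[0.03,0.001,0.004,-0.12,0,0,0]]]'; python3 -m creep '[[[0.03,0,0,-0.03,0,0,0],[0.03,-0.02,0,-0.04,0,0,0],[0.03,-0.04,0,-0.05,0,0,0],[0.03,-0.04,0,-0.05,0,0,0]]]' ; python3 -c "
from h import *;tq();bar();rel(3);p,d=grab_frame('side');cv2.imwrite('pics/end.png',p)
for n,u0 in (('side',223),):
    c=calibration(n);u,v,P=cloud(c,d);r=np.hypot(*(P[:,:2]-RAM).T);m=(r>.0275)&(r<.032)&(P[:,2]>.108)&(P[:,2]<.2)&(u>227)&(u<240);print(np.percentile(P[m][:,2],[25,50,75]))
"
```

```text
clock: 27.12
position: [0.5253, -0.0458, 0.1942]
tool_rot: [-3.141, 0.001, 0.348]
force: [0.5, 0.1, 0.1]
grip_width: 0.0302
finger_force: 0.0
clock: 27.62
position: [0.4879, -0.0601, 0.2442]
tool_rot: [3.141, -0.001, 0.347]
force: [1.2, 0.1, -0.7]
grip_width: 0.0302
finger_force: 0.0
t 27.625 pos [ 0.4879 -0.0601  0.2442] yaw 0.347 F [ 1.2  0.1 -0.7] Mz 0.012 rxF 0.032 r 0.0908 ang -0.235
bar n 1636 valve -0.192 off axis mm 1.0
ram t 27.82 n 177 depth chg mm 1.93 absimg 5.29
[0.12278748 0.12735846 0.12897293]
```

View pics/end.png

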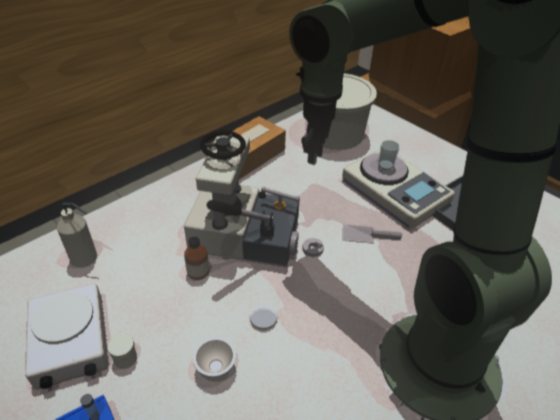

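The final view shows the gripper clear at (317,140), all bystanders in place, the ram down and the valve turned shut. I'm handing the job in.

```bash
python3 -c "
from workcell import job;print(job.job_done())"
```

```text
the job is handed in; nothing more can be done
None
```

I lowered the ram fully by cracking the valve open to about 0.46 rad, then turned it shut hand-tight at roughly 0.8 N m; everything else on the bench looked undisturbed, and I handed the job in with no pass/fail result printed (needle force and ram speed couldn't be read directly; I put the average descent at about 8 mm/s).

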